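Find the knife with the loose handle and lay it out for mending

TASK

One of the three knives in the block has a handle that has worked loose on its tang. Take the handles one by one and rock each fully to the left, then fully to the right, with the blade still in its slot, until you feel which one gives; then draw that knife out and set it down gently, flat and lengthwise on the chopping board, with its handle toward you. Leave the sound knives in the block and everything else standing where it is.

Things in the scene. Friction and masses are not known exactly. Their poses are not given: they have to be found in the camera images.
- knife_block: Slanted wooden knife block, 200 mm wide (y), 150 deep, 138 high, fixed, back left, its slots facing its -x, toward the robot. Origin: centre of underside; x to its back, y to its left. Three flat slots, mouths at x -0.05, z 0.116, y = 0.064, 0, -0.064, running 42 degrees below level into the block, 33 mm wide, 6 high, 117 deep: a sound knife shakes 2 mm in its slot.
- knife_1: Blade of one of three alike knives, 211 mm, 130 g, each home in a slot (any order). Origin: front of the steel bolster, at the slot's mouth. x to the tip, y across the width (to the left at start), z square to the flat (at start leaning 42 degrees back from vertical). Blade 109 mm along +x, 29 wide, 3 thick. Dark wooden handle from x -12 to -102 mm, 25-28 wide (y), 22 thick (z).
- knife_1_butt (a point): Middle of the rear end of knife_1's handle, 102 mm behind the origin when straight. A sound handle is solid with its blade. The one loose handle turns about z on a pivot at x -0.0125, 0.16 rad (14 mm at the butt, along the knife's y) either way, dragging lightly (under 1 N at mid-handle), and stays where left; at the start up to 0.015 rad off.
- knife_1_tip (a point): Point of the blade of knife_1, taken on the knife's axis 109 mm ahead of its origin. The blade's middle plane is 11 mm above a surface on which the handle lies flat.
- knife_2: Blade of one of three alike knives, 211 mm, 130 g, each home in a slot (any order). Origin: front of the steel bolster, at the slot's mouth. x to the tip, y across the width (to the left at start), z square to the flat (at start leaning 42 degrees back from vertical). Blade 109 mm along +x, 29 wide, 3 thick. Dark wooden handle from x -12 to -102 mm, 25-28 wide (y), 22 thick (z).
- knife_2_butt (a point): Middle of the rear end of knife_2's handle, 102 mm behind the origin when straight. A sound handle is solid with its blade. The one loose handle turns about z on a pivot at x -0.0125, 0.16 rad (14 mm at the butt, along the knife's y) either way, dragging lightly (under 1 N at mid-handle), and stays where left; at the start up to 0.015 rad off.
- knife_2_tip (a point): Point of the blade of knife_2, taken on the knife's axis 109 mm ahead of its origin. The blade's middle plane is 11 mm above a surface on which the handle lies flat.
- knife_3: Blade of one of three alike knives, 211 mm, 130 g, each home in a slot (any order). Origin: front of the steel bolster, at the slot's mouth. x to the tip, y across the width (to the left at start), z square to the flat (at start leaning 42 degrees back from vertical). Blade 109 mm along +x, 29 wide, 3 thick. Dark wooden handle from x -12 to -102 mm, 25-28 wide (y), 22 thick (z).
- knife_3_butt (a point): Middle of the rear end of knife_3's handle, 102 mm behind the origin when straight. A sound handle is solid with its blade. The one loose handle turns about z on a pivot at x -0.0125, 0.16 rad (14 mm at the butt, along the knife's y) either way, dragging lightly (under 1 N at mid-handle), and stays where left; at the start up to 0.015 rad off.
- knife_3_tip (a point): Point of the blade of knife_3, taken on the knife's axis 109 mm ahead of its origin. The blade's middle plane is 11 mm above a surface on which the handle lies flat.
- chopping_board: Brown wooden chopping board, 300 mm (x) by 180 mm (y), 19 mm thick, 0.68 kg, lying loose at the right, its length running away from the robot and somewhat left. Origin: centre of its underside; its -x end is the end toward the robot; z up. All of it is free for the knife.
- moka: Metal coffee pot with black handle, 82x133x109 mm, at the back right. Bystander; origin at the centre of its underside.
- spice_jar: Spice jar with yellow lid, 45 mm wide, 100 mm high, at the back. Bystander; origin at the centre of its underside.
- dropper_bottle: Small brown dropper bottle, 33 mm wide, 102 mm high, at the back. Bystander; origin at the centre of its underside.
- timer: Round kitchen timer, 63 mm wide, 60 mm high, in front of the block. Bystander; origin at the centre of its underside.
- tub: Low round tub with lid, 69 mm wide, 41 mm high, at the front left. Bystander; origin at the centre of its underside.
- small_glass: Small drinking glass, 46 mm wide, 57 mm high, at the front left. Bystander; origin at the centre of its underside.

How it is judged:
On the way, in this order (a step that is already met when the one before it is completed fails the run):
1. a loose handle is rocked left, its blade still home in the block (((distance of knife_1 from where it was at the start of the episode below 0.025 m and y of knife_1_butt in the frame of knife_1 above 0.008 m) or (distance of knife_2 from where it was at the start of the episode below 0.025 m and y of knife_2_butt in the frame of knife_2 above 0.008 m) or (distance of knife_3 from where it was at the start of the episode below 0.025 m and y of knife_3_butt in the frame of knife_3 above 0.008 m))), for 0.05 s.
2. and then right, its blade still home (((distance of knife_1 from where it was at the start of the episode below 0.025 m and y of knife_1_butt in the frame of knife_1 below -0.008 m) or (distance of knife_2 from where it was at the start of the episode below 0.025 m and y of knife_2_butt in the frame of knife_2 below -0.008 m) or (distance of knife_3 from where it was at the start of the episode below 0.025 m and y of knife_3_butt in the frame of knife_3 below -0.008 m))), for 0.05 s.
3. the loose knife (its handle sits half a millimetre proud of the bolster) is drawn clear of the block (((distance between knife_1 and knife_1_butt above 0.1021 m and distance between knife_1 and knife_block above 0.24 m) or (distance between knife_2 and knife_2_butt above 0.1021 m and distance between knife_2 and knife_block above 0.24 m) or (distance between knife_3 and knife_3_butt above 0.1021 m and distance between knife_3 and knife_block above 0.24 m))), for 0.05 s.
4. it is lowered flat to the chopping board in the fingers, gently (to within 15 mm of lying, slower than 0.15 m/s), not dropped (((distance between knife_1 and knife_1_butt above 0.1021 m and z of each of knife_1_tip, knife_1_butt in the frame of chopping_board below 0.045 m and x of knife_1_tip in the frame of chopping_board between -0.15 and 0.15 m and y of knife_1_tip in the frame of chopping_board between -0.09 and 0.09 m and x of knife_1_butt in the frame of chopping_board between -0.15 and 0.15 m and y of knife_1_butt in the frame of chopping_board between -0.09 and 0.09 m and linear speed of knife_1 below 0.15 m/s and contact force between the fingers and knife_1 above 0.5 N) or (distance between knife_2 and knife_2_butt above 0.1021 m and z of each of knife_2_tip, knife_2_butt in the frame of chopping_board below 0.045 m and x of knife_2_tip in the frame of chopping_board between -0.15 and 0.15 m and y of knife_2_tip in the frame of chopping_board between -0.09 and 0.09 m and x of knife_2_butt in the frame of chopping_board between -0.15 and 0.15 m and y of knife_2_butt in the frame of chopping_board between -0.09 and 0.09 m and linear speed of knife_2 below 0.15 m/s and contact force between the fingers and knife_2 above 0.5 N) or (distance between knife_3 and knife_3_butt above 0.1021 m and z of each of knife_3_tip, knife_3_butt in the frame of chopping_board below 0.045 m and x of knife_3_tip in the frame of chopping_board between -0.15 and 0.15 m and y of knife_3_tip in the frame of chopping_board between -0.09 and 0.09 m and x of knife_3_butt in the frame of chopping_board between -0.15 and 0.15 m and y of knife_3_butt in the frame of chopping_board between -0.09 and 0.09 m and linear speed of knife_3 below 0.15 m/s and contact force between the fingers and knife_3 above 0.5 N))), for 0.05 s.
At the end, for the whole second after the job is handed in: The loose knife rests flat on the chopping board (tip and butt under 26 mm above it), wholly within its outline, within 25 degrees of its length, handle toward the robot; the sound knives and the bystanders are within 30 mm of where they stood (((distance between knife_1 and knife_1_butt above 0.1021 m and z of each of knife_1_tip, knife_1_butt in the frame of chopping_board below 0.045 m and x of knife_1_tip in the frame of chopping_board between -0.15 and 0.15 m and y of knife_1_tip in the frame of chopping_board between -0.09 and 0.09 m and x of knife_1_butt in the frame of chopping_board between -0.15 and 0.15 m and y of knife_1_butt in the frame of chopping_board between -0.09 and 0.09 m and x of knife_1_butt in the frame of chopping_board below -0.03 m and angle between the x axis of knife_1 and the x axis of chopping_board, either way round below 0.44 rad and linear speed of knife_1 below 0.03 m/s and distance of each of knife_2, knife_3 from where it was at the start of the episode below 0.03 m) or (distance between knife_2 and knife_2_butt above 0.1021 m and z of each of knife_2_tip, knife_2_butt in the frame of chopping_board below 0.045 m and x of knife_2_tip in the frame of chopping_board between -0.15 and 0.15 m and y of knife_2_tip in the frame of chopping_board between -0.09 and 0.09 m and x of knife_2_butt in the frame of chopping_board between -0.15 and 0.15 m and y of knife_2_butt in the frame of chopping_board between -0.09 and 0.09 m and x of knife_2_butt in the frame of chopping_board below -0.03 m and angle between the x axis of knife_2 and the x axis of chopping_board, either way round below 0.44 rad and linear speed of knife_2 below 0.03 m/s and distance of each of knife_1, knife_3 from where it was at the start of the episode below 0.03 m) or (distance between knife_3 and knife_3_butt above 0.1021 m and z of each of knife_3_tip, knife_3_butt in the frame of chopping_board below 0.045 m and x of knife_3_tip in the frame of chopping_board between -0.15 and 0.15 m and y of knife_3_tip in the frame of chopping_board between -0.09 and 0.09 m and x of knife_3_butt in the frame of chopping_board between -0.15 and 0.15 m and y of knife_3_butt in the frame of chopping_board between -0.09 and 0.09 m and x of knife_3_butt in the frame of chopping_board below -0.03 m and angle between the x axis of knife_3 and the x axis of chopping_board, either way round below 0.44 rad and linear speed of knife_3 below 0.03 m/s and distance of each of knife_1, knife_2 from where it was at the start of the episode below 0.03 m)) and distance of each of moka, spice_jar, dropper_bottle, timer, tub, small_glass from where it was at the start of the episode below 0.03 m); the robot touches nothing.
It fails at once if a sound knife is pulled out of the block ((distance of knife_1 from where it was at the start of the episode above 0.06 m and not (distance between knife_1 and knife_1_butt above 0.1021 m)) or (distance of knife_2 from where it was at the start of the episode above 0.06 m and not (distance between knife_2 and knife_2_butt above 0.1021 m)) or (distance of knife_3 from where it was at the start of the episode above 0.06 m and not (distance between knife_3 and knife_3_butt above 0.1021 m))).
It fails at once if a bystander is knocked over or shoved away (distance of any of moka, spice_jar, dropper_bottle, timer, tub, small_glass from where it was at the start of the episode above 0.05 m or angle between any of moka, spice_jar, dropper_bottle, timer, tub, small_glass's own z axis and vertical above 0.6 rad).
It also fails if it takes over 72 s, if anything falls off the work surface, if the arm or the gripper's body presses on something with over 40 N, if the wrist force passes 120 N, or if a joint passes its speed limit or range.

ROBOT

A 6-joint arm with a two-finger parallel gripper is mounted at the origin on a cart in front of the work surface, level with it; the furniture and walls round the work are solid. World frame = base frame: x ahead of the robot, y to its left, z up, the work surface at z = 0. Lengths are in m, angles in rad, forces in N, time in s.
With the tool pointing down it reaches from about 0.35 to 0.775 m from the base axis. Payload 5.5 kg.
Tool frame: the origin (TCP) lies on the centre line of the jaws, within the pads' length; the fingertips stand 11 mm ahead of it and the grasp point (between the pads) lies 8 mm behind it (env.tip_extent is the distance from the TCP to the fingertips, in m); z points along the fingers, y is the line along which they close (so a half turn about z gives the same grasp; the last joint's range is limited). The gripper opens to 85 mm and grips with 20 to 120 N. Pads are 22 mm wide; open, the fingers measure 114 mm over their backs; the gripper's body (76 mm by 85 mm) begins 54 mm behind the grasp point. The pads swing forward as they close: fully open they stand 13 mm farther back than shut.
Start: joints at [1.083, 0.313, 0.046, 1.304, 0, 1.431], TCP at [0.196, 0.541, 0.242] pointing down, gripper open.
Joint ranges: [-2.76, 2.76], [-0.86, 1.69], [-1.03, 1.26], [-2.2, 2.34], [-1.47, 1.5], [-3.14, 3.14]. Speed limits (rad/s): [2.57, 2.57, 3.14, 3.14, 3.14, 3.14].

INTERFACE

Orientations are given as a unit quaternion [w, x, y, z].
In Python, from workcell import env gives the robot as it stands.
- The arm moves only by the shell command python3 -m jog 'ROWS' [FORCE]. ROWS is JSON, a list of rows, each a list of 5 numbers: the gripper's target within -1 to 1 (shut at 1, half-way at 0, fully open at -1), then the shift along the tool's x, y, z in m, then the turn about the tool's z in degrees. In form: [[fingers, tx, ty, tz, turn], ...]. A call has 1 to 5 rows; each row shifts and turns the commanded pose from where the row before left it, along the tool's axes as they then stand; what a row does not reach is not made up. A row lasts 1/12 s, in which the tool goes at most 41.7 mm and 7.16 degrees, less where a joint would pass 70% of its speed; a pose out of reach is approached as far as the arm can. A call is refused whole if a number of a shift passes 0.0417 or a number of a turn 7.16, either way. A call with a gripper value outside its range is refused whole. The fingers move at their own pace and stop on an object; FORCE is the grip in N (left out, the last holds). Time passes only in rows, so rows that do not move let the fingers close. It gives the time, the measured TCP pose, the force, the opening and the grip force at its end, in the units of the state.
- env.get_state(): the state, without advancing time (a new reading comes with each control period).
- env.read_camera(name): name is "side" or "top"; returns a dict with "img" (420x560x3 uint8, red, green, blue), "fov_y" (degrees; the focal length in pixels is half the picture's height over the tangent of half this angle, whatever the lens; pixels are square), "cx", "cy" (the principal point, pixels), "T" (4x4, takes a point from camera to world coordinates). Camera axes: x right, y up, looking along -z (the intrinsics and any distortion apply to the point x, -y, -z); pixel columns grow to the right and rows downward; lengths in m; the calibration is good to about 2 mm. A picture is of the moment at which its call begins. There is no depth.
- env.hand_in(): hands the job in; it is judged then, once.
The state is a dict: "clock": time; "joint_pos": joint angles; "qvel": joint speeds; "tau": joint torques, N m; "tcp_pos": TCP position; "orientation": TCP orientation; "wrist_force": force on the tool from outside, world axes, zero at the start; "ft_torque": the same for the moment, N m; "finger_gap": finger opening in m; "grip_force": force on a finger pad.
Only numpy, scipy, OpenCV 4.12 (cv2) and the standard library are available. Lean on these libraries where they do the work, as an engineer would, in place of code of your own. Each camera call takes 0.05 s, during which the arm holds its last target. There are 200 camera calls.

## Working session

There is one attempt and no reset: what is moved stays moved. The work goes in short steps, Python scripts to look and compute and a shell command to move; the robot and the scene stay as the last step left them, time stands still between calls to the robot, and variables do not carry over. Pictures are saved under pics/ and viewed, at most 13 in all, crops included, and the job is handed in when it is done.

```bash
ls; mkdir -p pics
python3 - <<'E'
from workcell import env
import cv2
for n in("side","top"):
    c=env.read_camera(n);cv2.imwrite(f"pics/{n}0.png",c["img"][:,:,::-1])
    print(n,c["fov_y"],c["cx"],c["cy"],c["T"].round(3).tolist(),[k for k in c])
print(env.get_state())
E
```

```text
pics
side 52.69058965184188 276.17448760823277 202.98668394291516 [[0.82, 0.487, -0.301, 0.266], [-0.572, 0.709, -0.413, -0.279], [0.012, 0.511, 0.86, 0.959], [0.0, 0.0, 0.0, 1.0]] ['img', 'fov_y', 'cx', 'cy', 'T']
top 45.15496851605961 275.2596449142253 212.74701664888232 [[0.014, 0.994, -0.106, 0.462], [-1.0, 0.012, -0.016, 0.092], [-0.015, 0.106, 0.994, 1.191], [0.0, 0.0, 0.0, 1.0]] ['img', 'fov_y', 'cx', 'cy', 'T']
{'clock': 0.1, 'joint_pos': array([ 1.08337772e+00,  3.13958557e-01,  4.51209047e-02,  1.30357255e+00,
       -1.17828085e-05,  1.43119764e+00]), 'qvel': array([-0.00167563, -0.00196932,  0.00259895,  0.00194769,  0.00040657,
        0.00080408]), 'tau': array([ 3.22580447e-03, -4.81726384e+01,  2.99244440e+01,  1.27508288e-02,
       -9.73897613e-05,  1.96442994e-05]), 'tcp_pos': array([0.19580487, 0.54019593, 0.24149066]), 'orientation': array([-2.43254587e-04,  1.73034584e-01,  9.84915419e-01, -7.69424582e-04]), 'wrist_force': array([-0.67575135,  0.69844754,  0.06656992]), 'ft_torque': array([-0.02945397,  0.02549332,  0.00663354]), 'grip_force': 0.0, 'finger_gap': 0.08521599460714485}
```

View pics/side0.png

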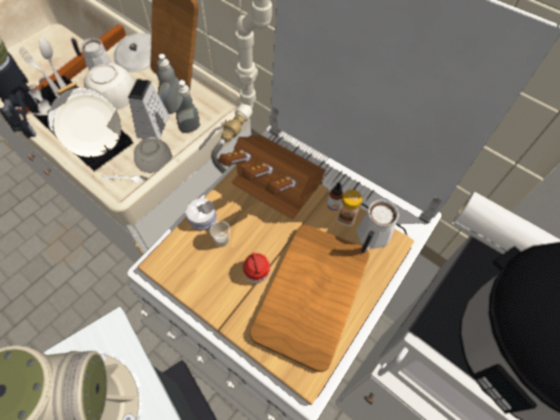

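View pics/top0.png

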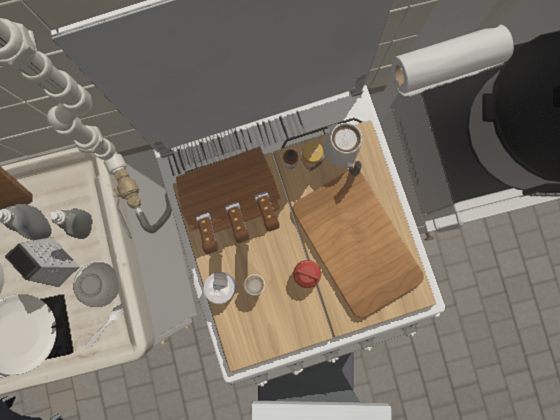

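Both views show the block at the back left, with three handles in the top view near (206,232), (236,222) and (267,212). The board's long axis runs from about (390,300) to (320,195). The timer is at (307,273), the tub at (219,288) and the glass at (254,285). I'll zoom in on the handles in both views.

```bash
cat > h.py <<'E'
import numpy as np,cv2
from workcell import env
def cam(n): return env.read_camera(n)
def f(c): return c["img"].shape[0]/2/np.tan(np.radians(c["fov_y"])/2)
def ray(c,u,v):
    d=np.array([(u-c["cx"])/f(c),-(v-c["cy"])/f(c),-1.]);T=np.array(c["T"]);return T[:3,3],T[:3,:3]@d
def onz(c,u,v,z):
    o,d=ray(c,u,v);return o+d*(z-o[2])/d[2]
def proj(c,p):
    T=np.array(c["T"]);q=T[:3,:3].T@(np.asarray(p)-T[:3,3]);return c["cx"]-f(c)*q[0]/q[2],c["cy"]+f(c)*q[1]/q[2]
def tri(c1,p1,c2,p2):
    o,d=ray(c1,*p1);q,e=ray(c2,*p2)
    s,t=np.linalg.lstsq(np.c_[d,-e],q-o,rcond=None)[0]
    a,b=o+s*d,q+t*e;return (a+b)/2,np.linalg.norm(a-b)
E
python3 - <<'E'
from h import *
a=cv2.imread("pics/top0.png")[190:270,180:300];b=cv2.imread("pics/side0.png")[140:205,210:310]
a=cv2.resize(a,None,fx=5,fy=5,interpolation=2);cv2.imwrite("pics/a.png",a)
b=cv2.resize(b,None,fx=6,fy=6,interpolation=2);cv2.imwrite("pics/b.png",b)
E
```

```text
(no output)
```

View pics/a.png

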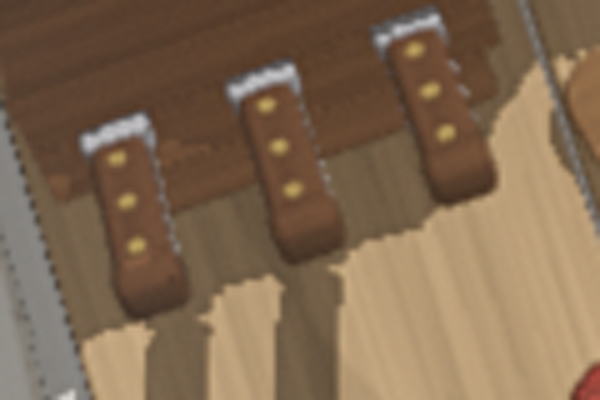

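View pics/b.png

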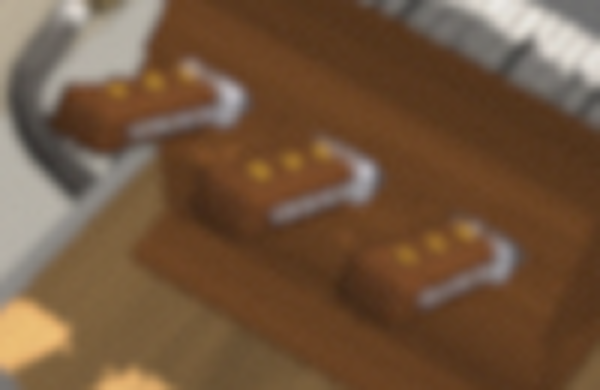

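In the top crop, the rivets of the left knife are at (117,159), (127,202), (137,245). The middle knife's start at (266,104) and the right knife's at (414,50). The side crop shows the same nine rivets, so I'll triangulate them.

Run:
```python
from h import *
t=cam("top");s=cam("side")
A=[[(117,159),(127,202),(137,245)],[(266,104),(279,146),(292,190)],[(414,50),(430,91),(446,133)]]
B=[[(189,72),(154,79),(118,90)],[(321,151),(291,161),(260,170)],[(467,230),(437,243),(407,256)]]
s42,c42=np.sin(np.radians(42)),np.cos(np.radians(42))
P=[]
for a,b in zip(A,B):
    Q=[]
    for p,q in zip(a,b):
        X,e=tri(t,(p[0]/5+180-.4,p[1]/5+190-.4),s,(q[0]/6+210-.4,q[1]/6+140-.4));Q.append(X);print(X.round(4),round(e,4))
    Q=np.array(Q);d=Q[0]-Q[2];print(" yaw",np.degrees(np.arctan2(d[1],d[0])),"pitch",np.degrees(np.arctan2(d[2],np.hypot(*d[:2]))),"len",np.linalg.norm(d));P.append(Q)
P=np.array(P);d=P[0].mean(0)-P[2].mean(0);print("row",d,np.linalg.norm(d),"yaw",np.degrees(np.arctan2(-d[0],d[1])))
# board outline
hsv=cv2.cvtColor(t["img"],cv2.COLOR_RGB2HSV)
for (u,v) in [(350,250),(300,320),(370,200),(250,330),(330,200)]: print(hsv[v,u])
# bystanders rough
for n,u,v,z in [("timer",307,274,.05),("tub",219,288,.04),("glass",254,285,.057),("moka",345,140,.1)]: print(n,onz(t,u,v,z).round(3))
for u,v in [(291,206),(374,172),(422,275),(362,318)]: print("corner",onz(t,u,v,.019).round(3))
```

```text
[0.5505 0.2532 0.18  ] 0.0002
[0.5319 0.2461 0.197 ] 0.0005
[0.5139 0.2397 0.2105] 0.0011
 yaw 20.14850508655366 pitch -38.08187414061764 len 0.0495586424927825
[0.5728 0.1942 0.1786] 0.0021
[0.5546 0.1868 0.195 ] 0.0016
[0.5362 0.1795 0.2122] 0.0006
 yaw 21.82240626821949 pitch -40.4536371048655 len 0.05180232672481609
[0.5964 0.1342 0.1789] 0.0002
[0.5776 0.1271 0.195 ] 0.0008
[0.5592 0.12   0.211 ] 0.001
 yaw 20.925382911284412 pitch -38.90656950197979 len 0.05106498739297566
row [-0.04562581  0.11921269  0.0008855 ] 0.12764859533880865 yaw 20.94315613872119
[ 15 122 174]
[ 17  91 183]
[ 14 119 174]
[ 17  88 192]
[ 15 127 145]
timer [0.447 0.037 0.05 ]
tub [0.412 0.235 0.04 ]
glass [0.421 0.155 0.057]
moka [ 0.741 -0.042  0.1  ]
corner [0.603 0.074 0.019]
corner [ 0.686 -0.12   0.019]
corner [ 0.448 -0.228  0.019]
corner [ 0.348 -0.091  0.019]
```

Run:
```python
from h import *
t=cam("top");s=cam("side")
T=lambda x,y:(x/5+179.6,y/5+189.6)
S=lambda x,y:(x/6+209.6,y/6+139.6)
for n,a,b in [("blockfrontleft",T(62,203),S(135,250)),("bolL",T(116,134),S(225,95)),("bolM",T(263,84),S(360,170)),("bolR",T(408,30),S(500,250)),("timer",(307,268),(258,262)),("boardnearR",(362,318),(253,338))]:
    X,e=tri(t,a,s,b);print(n,X.round(4),round(e,4))
# board mask
for n,c in(("top",t),("side",s)):
    h=cv2.cvtColor(c["img"],cv2.COLOR_RGB2HSV)
    m=cv2.inRange(h,(8,105,90),(20,255,255));m=cv2.morphologyEx(m,cv2.MORPH_OPEN,np.ones((5,5)))
    L,l,st,ce=cv2.connectedComponentsWithStats(m)
    for i in range(1,L):
        if st[i,4]>4000:
            cn=max(cv2.findContours((l==i).astype('uint8'),0,1)[0],key=cv2.contourArea)
            print(n,st[i],cv2.boxPoints(cv2.minAreaRect(cn)).round(0).tolist())
            W=np.array([onz(c,*p[0],.019)[:2] for p in cn],np.float32);print(cv2.minAreaRect(W))
```

```text
blockfrontleft [ 0.5449  0.3091 -0.0075] 0.0017
bolL [0.5656 0.2578 0.1488] 0.0042
bolM [0.5875 0.1964 0.1514] 0.0056
bolR [0.6112 0.1366 0.1496] 0.0057
timer [0.4566 0.0399 0.0769] 0.0075
boardnearR [ 0.3535 -0.0856  0.0564] 0.0034
top [  293   174   130   144 10495] [[287.0, 206.0], [356.0, 164.0], [427.0, 280.0], [358.0, 322.0]]
((0.5210615396499634, -0.07907889783382416), (0.31050482392311096, 0.1879849135875702), 31.186365127563477)
side [  140   169   271   233 30567] [[137.0, 268.0], [255.0, 118.0], [428.0, 253.0], [310.0, 404.0]]
((0.5178223252296448, 0.052410244941711426), (0.454641729593277, 0.4951649308204651), 18.939924240112305)
```

```bash
python3 -m jog '[[-1,0,0,-0.04,0],[-1,0,0,-0.04,0],[-1,-0.037,-0.018,0,0],[-1,-0.037,-0.018,0,0],[-1,-0.037,-0.018,0,0]]'
python3 -m jog '[[-1,-0.037,-0.018,0,0],[-1,-0.037,-0.018,0,0],[-1,-0.037,-0.018,0,0],[-1,-0.037,-0.018,0,0],[-1,-0.037,-0.018,0,0]]'
python3 -m jog '[[-1,-0.037,-0.018,0,0],[-1,-0.037,-0.018,0,0],[-1,0,0,0,-6.8],[-1,0,0,0,-6.8],[-1,0,0,0,-6.8]]'
python3 -m jog '[[-1,0,0,0,-6.8],[-1,0,0,0,-6.8],[-1,0,0,0,-6.8],[-1,0,0,0,0],[-1,0,0,0,0]]'
python3 - <<'E'
from h import *
from scipy.spatial.transform import Rotation as R
s=env.get_state();print(s);q=s["orientation"];M=R.from_quat([q[1],q[2],q[3],q[0]]).as_matrix();print(M.round(3))
t=cam("top");sd=cam("side")
a=t["img"][150:300,160:340];b=sd["img"][90:240,190:350]
cv2.imwrite("pics/c.png",np.hstack([cv2.resize(a,(400,333)),cv2.resize(b,(355,333))])[:,:,::-1])
for c in(t,sd):
    for k in (1,-1): print(np.round(proj(c,s["tcp_pos"]+M@[0,k*.0425,-.011]),1))
E
```

```text
clock: 0.72
tcp_pos: [0.2826, 0.4518, 0.3233]
orientation: [0.001, 0.172, 0.985, 0.001]
wrist_force: [0.8, -0.5, 0.5]
finger_gap: 0.0856
grip_force: 0.0
clock: 1.13
tcp_pos: [0.4262, 0.3027, 0.3225]
orientation: [0.0, 0.173, 0.985, 0.0]
wrist_force: [-0.1, 0.5, 0.6]
finger_gap: 0.0856
grip_force: 0.0
clock: 1.55
tcp_pos: [0.4832, 0.2441, 0.322]
orientation: [-0.0, -0.006, 1.0, 0.0]
wrist_force: [-0.6, -0.1, 0.7]
finger_gap: 0.0854
grip_force: 0.0
clock: 1.97
tcp_pos: [0.4825, 0.2452, 0.3223]
orientation: [-0.0, -0.18, 0.984, 0.0]
wrist_force: [-0.3, 0.5, 0.0]
finger_gap: 0.0852
grip_force: 0.0
{'clock': 1.9667, 'joint_pos': array([ 3.21885107e-01,  2.38133248e-01,  1.39253245e-01,  1.47193402e+00,
        3.81700111e-05, -3.91631082e-02]), 'qvel': array([ 0.00365862,  0.00020588,  0.00025078, -0.0005604 ,  0.00041247,
        0.01032572]), 'tau': array([-3.54554469e-02, -4.40160191e+01,  3.01231420e+01,  1.94100171e-04,
       -1.35690472e-03, -2.21659583e-01]), 'tcp_pos': array([0.48248535, 0.24524341, 0.32227094]), 'orientation': array([-1.14476927e-05, -1.79545189e-01,  9.83749727e-01,  1.76481701e-05]), 'wrist_force': array([-0.28484516,  0.47026051,  0.0267369 ]), 'ft_torque': array([-0.01483335, -0.00374386,  0.01644593]), 'grip_force': 0.0, 'finger_gap': 0.0851552607072514}
[[-0.936 -0.353 -0.   ]
 [-0.353  0.936  0.   ]
 [ 0.     0.    -1.   ]]
[168.7 261.9]
[215.9 244.8]
[192.  111.9]
[226.3 131.1]
```

View pics/c.png

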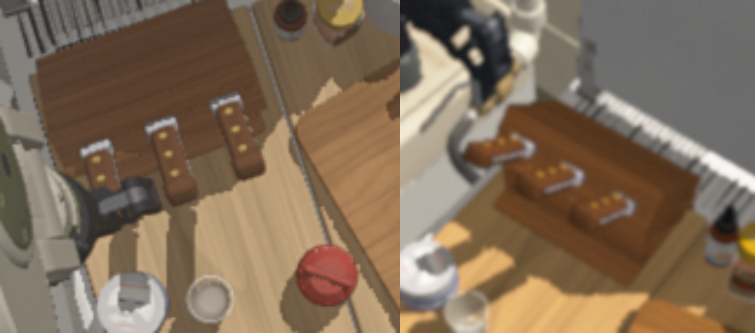

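The gripper hangs in front of the left handle. The projected fingertip (216,245) matches the picture to within the finger's thickness. Every triangulated height comes out about 35 mm high, including the board, so I'll touch the board with closed fingers to settle the surface height.

```bash
python3 -m jog '[[1,0.01,-0.0397,0,0],[1,0.01,-0.0397,0,0],[1,0.01,-0.0397,0,0],[1,0.01,-0.0397,0,0],[1,0.01,-0.0397,0,0]]' 20 >/dev/null
python3 -m jog '[[1,0.01,-0.0397,0,0],[1,0.01,-0.0397,0,0],[1,0.01,-0.0397,0,0],[1,0,0,0.04,0],[1,0,0,0.04,0]]' >/dev/null
python3 -m jog '[[1,0,0,0.04,0],[1,0,0,0.04,0],[1,0,0,0.04,0],[1,0,0,0.03,0],[1,0,0,0,0]]'
python3 -m jog '[[1,0,0,0.005,0],[1,0,0,0.005,0],[1,0,0,0,0]]'
python3 -m jog '[[1,0,0,0.005,0],[1,0,0,0.005,0],[1,0,0,0,0]]'
```

```text
clock: 3.32
tcp_pos: [0.516, -0.0785, 0.0862]
orientation: [-0.005, -0.18, 0.984, 0.003]
wrist_force: [-1.0, 0.1, -0.3]
finger_gap: -0.0001
grip_force: 0.0
clock: 3.57
tcp_pos: [0.5222, -0.0803, 0.0836]
orientation: [0.001, -0.181, 0.983, -0.001]
wrist_force: [-0.4, 0.4, 0.8]
finger_gap: 0.0002
grip_force: 0.0
clock: 3.82
tcp_pos: [0.521, -0.08, 0.0723]
orientation: [0.0, -0.181, 0.983, -0.0]
wrist_force: [-1.3, 0.0, -0.3]
finger_gap: 0.0001
grip_force: 0.0
```

```bash
for i in 1; do python3 -m jog '[[1,0,0,0.005,0],[1,0,0,0,0]]'; python3 -m jog '[[1,0,0,0.005,0],[1,0,0,0,0]]'; done
python3 - <<'E'
from h import *
s=env.get_state()
t=cam("top");sd=cam("side")
a=t["img"][180:330,280:440];b=sd["img"][220:370,240:400]
cv2.imwrite("pics/d.png",np.hstack([cv2.resize(a,(400,375)),cv2.resize(b,(400,375))])[:,:,::-1])
for c in(t,sd): print(np.round(proj(c,s["tcp_pos"]+[0,0,-.011]),1))
E
```

```text
clock: 3.98
tcp_pos: [0.5206, -0.0799, 0.0668]
orientation: [-0.0, -0.181, 0.983, 0.0]
wrist_force: [-0.2, 0.0, 0.2]
finger_gap: 0.0003
grip_force: 0.0
clock: 4.15
tcp_pos: [0.5209, -0.08, 0.0664]
orientation: [0.001, -0.181, 0.983, -0.001]
wrist_force: [-11.2, 2.8, 33.6]
finger_gap: -0.0001
grip_force: 16.8
[359.4 241.4]
[314.3 291.8]
```

View pics/d.png

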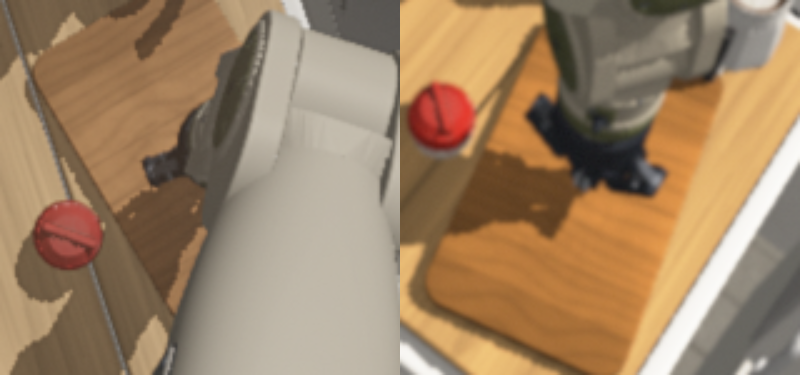

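The fingers touched at a TCP height of 0.066, so the board's top is at about 0.055. The triangulated heights are therefore right and the whole surface sits about 36 mm up. I'll start with the right handle, gripping 70 mm behind the mouth.

```bash
python3 -m jog '[[1,0,0,-0.04,0],[1,0,0,-0.04,0],[-0.2,0,0,-0.04,0],[-0.2,0,0,-0.04,0],[-0.2,0,0,-0.04,0]]' >/dev/null
python3 -m jog '[[-0.2,0,0,-0.04,0],[-0.2,-0.021,0.0348,0,0],[-0.2,-0.021,0.0348,0,0],[-0.2,-0.021,0.0348,0,0],[-0.2,-0.021,0.0348,0,0]]' >/dev/null
python3 -m jog '[[-0.2,-0.021,0.0348,0,0],[-0.2,0,0,0,0],[-0.2,0,0,0,0]]'
python3 - <<'E'
from h import *
s=env.get_state();print(s["tcp_pos"],s["orientation"])
q=s["orientation"]
from scipy.spatial.transform import Rotation as R
M=R.from_quat([q[1],q[2],q[3],q[0]]).as_matrix()
G=np.array([[.5125,.2387,.192],[.5353,.1794,.191],[.5582,.1197,.190]])
print((M.T@(G-s["tcp_pos"]).T).T.round(4))
E
```

```text
clock: 5.33
tcp_pos: [0.5569, 0.1222, 0.3019]
orientation: [-0.0, -0.183, 0.983, -0.0]
wrist_force: [0.4, 0.2, -1.0]
finger_gap: 0.051
grip_force: 0.0
[0.55688531 0.12217318 0.30185252] [-2.79325993e-04 -1.83321899e-01  9.83052899e-01 -2.35123254e-05]
[[-0.0007  0.1247  0.1099]
 [-0.0006  0.0612  0.1109]
 [-0.0004 -0.0028  0.1119]]
```

Descending with a y correction, watching the force, then closing at 20 N.

```bash
python3 -m jog '[[-0.2,0,-0.003,0.03,0],[-0.2,0,0,0.03,0],[-0.2,0,0,0.02,0],[-0.2,0,0,0,0]]' 20
python3 -m jog '[[-0.2,0,0,0.015,0],[-0.2,0,0,0.015,0],[-0.2,0,0,0,0]]'
python3 -m jog '[[1,0,0,0,0],[1,0,0,0,0],[1,0,0,0,0],[1,0,0,0,0],[1,0,0,0,0]]' 20
```

```text
clock: 5.67
tcp_pos: [0.5552, 0.1155, 0.2176]
orientation: [-0.004, -0.18, 0.984, 0.0]
wrist_force: [-0.6, -0.1, -0.3]
finger_gap: 0.0511
grip_force: 0.0
clock: 5.92
tcp_pos: [0.5571, 0.1158, 0.191]
orientation: [-0.002, -0.18, 0.984, 0.0]
wrist_force: [-1.2, -0.2, -1.0]
finger_gap: 0.051
grip_force: 0.0
clock: 6.33
tcp_pos: [0.5586, 0.1168, 0.1938]
orientation: [0.001, -0.181, 0.983, -0.0]
wrist_force: [-1.7, -1.9, 6.0]
finger_gap: 0.0275
grip_force: 22.0
```

```bash
python3 -m jog '[[1,0,0.003,0,0],[1,0,0.003,0,0],[1,0,0,0,0],[1,0,0,0,0]]'
python3 -m jog '[[1,0,0.002,0,0],[1,0,0.002,0,0],[1,0,0,0,0],[1,0,0,0,0]]'
```

```text
clock: 6.67
tcp_pos: [0.5569, 0.1216, 0.1938]
orientation: [0.001, -0.181, 0.984, -0.002]
wrist_force: [-0.5, -5.4, 5.7]
finger_gap: 0.0274
grip_force: 22.0
clock: 7.0
tcp_pos: [0.5556, 0.124, 0.1941]
orientation: [0.001, -0.18, 0.984, -0.003]
wrist_force: [-1.9, -10.0, 7.6]
finger_gap: 0.0273
grip_force: 23.8
```

```bash
python3 -m jog '[[1,0,0.002,0,0],[1,0,0.002,0,0],[1,0,0,0,0],[1,0,0,0,0]]'
python3 -m jog '[[1,0,0.002,0,0],[1,0,0.002,0,0],[1,0,0,0,0],[1,0,0,0,0]]'
```

```text
clock: 7.33
tcp_pos: [0.5544, 0.1261, 0.1943]
orientation: [0.001, -0.179, 0.984, -0.005]
wrist_force: [-1.3, -15.1, 9.0]
finger_gap: 0.0273
grip_force: 28.2
clock: 7.67
tcp_pos: [0.5539, 0.1273, 0.1944]
orientation: [0.001, -0.178, 0.984, -0.007]
wrist_force: [0.5, -24.0, 7.1]
finger_gap: 0.0277
grip_force: 30.1
```

```bash
python3 -m jog '[[1,0,-0.005,0,0],[1,0,-0.005,0,0],[1,0,-0.004,0,0],[1,0,0,0,0],[1,0,0,0,0]]'
python3 -m jog '[[1,0,-0.003,0,0],[1,0,-0.003,0,0],[1,0,0,0,0],[1,0,0,0,0]]'
python3 -m jog '[[1,0,-0.002,0,0],[1,0,-0.002,0,0],[1,0,0,0,0],[1,0,0,0,0]]'
python3 -m jog '[[1,0,-0.002,0,0],[1,0,-0.002,0,0],[1,0,0,0,0],[1,0,0,0,0]]'
```

```text
clock: 8.08
tcp_pos: [0.5566, 0.1214, 0.194]
orientation: [0.001, -0.182, 0.983, 0.001]
wrist_force: [-3.9, -0.4, 8.8]
finger_gap: 0.0271
grip_force: 22.8
clock: 8.42
tcp_pos: [0.5578, 0.1177, 0.1939]
orientation: [0.0, -0.182, 0.983, 0.002]
wrist_force: [-5.5, 5.6, 10.3]
finger_gap: 0.0278
grip_force: 23.2
clock: 8.75
tcp_pos: [0.5584, 0.1154, 0.194]
orientation: [-0.0, -0.183, 0.983, 0.004]
wrist_force: [-8.7, 9.4, 11.9]
finger_gap: 0.0278
grip_force: 24.0
clock: 9.08
tcp_pos: [0.5592, 0.1125, 0.1941]
orientation: [-0.0, -0.183, 0.983, 0.005]
wrist_force: [-10.2, 12.3, 13.2]
finger_gap: 0.0274
grip_force: 26.6
```

```bash
python3 -m jog '[[1,0,0.004,0,0],[1,0,0.004,0,0],[-0.2,0,0,0,0],[-0.2,0,0,0,0],[-0.2,0,0,0,0]]'
python3 -m jog '[[-0.2,0,0,-0.03,0],[-0.2,0,0,-0.035,0],[-0.2,0,0.032,0,0],[-0.2,0,0.032,0,0],[-0.2,0,0,0,0]]'
python3 -m jog '[[-0.2,0,0,0.03,0],[-0.2,0,0,0.02,0],[-0.2,0,0,0.015,0],[-0.2,0,0,0,0]]'
python3 -m jog '[[1,0,0,0,0],[1,0,0,0,0],[1,0,0,0,0],[1,0,0,0,0],[1,0,0,0,0]]' 20
python3 -m jog '[[1,0,0.003,0,0],[1,0,0.003,0,0],[1,0,0,0,0],[1,0,0,0,0]]'
python3 -m jog '[[1,0,0.002,0,0],[1,0,0.002,0,0],[1,0,0,0,0],[1,0,0,0,0]]'
python3 -m jog '[[1,0,0.002,0,0],[1,0,0.002,0,0],[1,0,0,0,0],[1,0,0,0,0]]'
```

```text
clock: 9.5
tcp_pos: [0.559, 0.1155, 0.1922]
orientation: [0.0, -0.181, 0.983, 0.0]
wrist_force: [-0.4, 0.4, 0.8]
finger_gap: 0.0511
grip_force: 0.0
clock: 9.92
tcp_pos: [0.5348, 0.1787, 0.2579]
orientation: [0.0, -0.183, 0.983, 0.001]
wrist_force: [0.2, 0.5, -1.1]
finger_gap: 0.0511
grip_force: 0.0
clock: 10.25
tcp_pos: [0.5339, 0.1746, 0.1884]
orientation: [-0.003, -0.181, 0.983, 0.0]
wrist_force: [-0.5, 0.4, -1.0]
finger_gap: 0.0513
grip_force: 0.0
clock: 10.67
tcp_pos: [0.5366, 0.1751, 0.1931]
orientation: [0.001, -0.181, 0.983, -0.0]
wrist_force: [0.2, 0.6, -0.7]
finger_gap: 0.0275
grip_force: 19.7
clock: 11.0
tcp_pos: [0.5342, 0.1803, 0.1931]
orientation: [0.001, -0.181, 0.983, -0.001]
wrist_force: [-0.3, -4.6, 4.0]
finger_gap: 0.0277
grip_force: 20.1
clock: 11.33
tcp_pos: [0.5327, 0.1831, 0.1933]
orientation: [0.0, -0.181, 0.984, -0.002]
wrist_force: [-1.0, -8.3, 7.2]
finger_gap: 0.0273
grip_force: 22.2
clock: 11.67
tcp_pos: [0.5318, 0.1855, 0.1933]
orientation: [0.001, -0.18, 0.984, -0.003]
wrist_force: [-0.5, -11.9, 6.4]
finger_gap: 0.028
grip_force: 29.7
```

```bash
python3 -m jog '[[1,0,-0.005,0,0],[1,0,-0.005,0,0],[1,0,-0.006,0,0],[1,0,0,0,0],[1,0,0,0,0]]'
python3 -m jog '[[1,0,-0.002,0,0],[1,0,-0.002,0,0],[1,0,0,0,0],[1,0,0,0,0]]'
python3 -m jog '[[1,0,0.003,0,0],[1,0,0.003,0,0],[-0.2,0,0,0,0],[-0.2,0,0,0,0],[-0.2,0,0,0,0]]'
python3 -m jog '[[-0.2,0,0,-0.03,0],[-0.2,0,0,-0.035,0],[-0.2,0,0.034,0,0],[-0.2,0,0.034,0,0],[-0.2,0,0,0,0]]'
python3 -m jog '[[-0.2,0,0,0.03,0],[-0.2,0,0,0.02,0],[-0.2,0,0,0.015,0],[-0.2,0,0,0,0]]'
python3 -m jog '[[1,0,0,0,0],[1,0,0,0,0],[1,0,0,0,0],[1,0,0,0,0],[1,0,0,0,0]]' 20
python3 -m jog '[[1,0,0.003,0,0],[1,0,0.003,0,0],[1,0,0,0,0],[1,0,0,0,0]]'
python3 -m jog '[[1,0,0.002,0,0],[1,0,0.002,0,0],[1,0,0,0,0],[1,0,0,0,0]]'
python3 -m jog '[[1,0,0.002,0,0],[1,0,0.002,0,0],[1,0,0,0,0],[1,0,0,0,0]]'
```

```text
clock: 12.08
tcp_pos: [0.5354, 0.1757, 0.1931]
orientation: [-0.0, -0.182, 0.983, 0.003]
wrist_force: [-4.6, 4.2, 7.4]
finger_gap: 0.0279
grip_force: 24.0
clock: 12.42
tcp_pos: [0.5362, 0.1733, 0.1931]
orientation: [-0.001, -0.183, 0.983, 0.004]
wrist_force: [-5.9, 8.9, 8.4]
finger_gap: 0.0274
grip_force: 27.6
clock: 12.83
tcp_pos: [0.5359, 0.1756, 0.192]
orientation: [-0.0, -0.181, 0.983, 0.001]
wrist_force: [-0.1, 0.1, -0.5]
finger_gap: 0.051
grip_force: 0.0
clock: 13.25
tcp_pos: [0.5103, 0.2427, 0.2579]
orientation: [0.0, -0.183, 0.983, 0.002]
wrist_force: [-0.5, 0.1, -0.4]
finger_gap: 0.0513
grip_force: 0.0
clock: 13.58
tcp_pos: [0.5096, 0.238, 0.1883]
orientation: [-0.003, -0.181, 0.983, -0.0]
wrist_force: [-1.0, -0.3, -0.7]
finger_gap: 0.051
grip_force: 0.0
clock: 14.0
tcp_pos: [0.5123, 0.2387, 0.1932]
orientation: [0.001, -0.181, 0.983, 0.0]
wrist_force: [-0.4, -0.5, 0.0]
finger_gap: 0.0277
grip_force: 23.3
clock: 14.33
tcp_pos: [0.5102, 0.243, 0.1933]
orientation: [0.001, -0.18, 0.984, -0.002]
wrist_force: [0.7, -6.3, 3.5]
finger_gap: 0.0275
grip_force: 24.3
clock: 14.67
tcp_pos: [0.5089, 0.2453, 0.1935]
orientation: [0.001, -0.18, 0.984, -0.003]
wrist_force: [0.2, -11.4, 5.3]
finger_gap: 0.028
grip_force: 28.8
clock: 15.0
tcp_pos: [0.5084, 0.2465, 0.1936]
orientation: [0.001, -0.179, 0.984, -0.006]
wrist_force: [2.7, -19.8, 7.1]
finger_gap: 0.0278
grip_force: 31.0
```

Gripped, the clamping of the pads hides the difference. I'll push with the fingers held slightly open instead, starting with the left handle.

```bash
python3 -m jog '[[1,0,-0.007,0,0],[1,0,-0.007,0,0],[0.2,0,0,0,0],[0.2,0,0,0,0],[0.2,0,0,0,0]]'
for i in 1; do
python3 -m jog '[[0.2,0,0.003,0,0],[0.2,0,0.003,0,0],[0.2,0,0,0,0]]' | grep -E 'tcp|wrist|gap'
python3 -m jog '[[0.2,0,0.003,0,0],[0.2,0,0,0,0]]'| grep -E 'tcp|wrist'
python3 -m jog '[[0.2,0,0.003,0,0],[0.2,0,0,0,0]]'| grep -E 'tcp|wrist'
python3 -m jog '[[0.2,0,0.003,0,0],[0.2,0,0,0,0]]'| grep -E 'tcp|wrist'
done
```

```text
clock: 15.42
tcp_pos: [0.5118, 0.239, 0.1922]
orientation: [0.0, -0.181, 0.983, 0.0]
wrist_force: [-0.2, 0.2, 0.2]
finger_gap: 0.034
grip_force: 0.0
tcp_pos: [0.5093, 0.2448, 0.1922]
wrist_force: [-0.1, -0.1, -0.2]
finger_gap: 0.0345
tcp_pos: [0.5083, 0.2474, 0.1922]
wrist_force: [-0.0, -0.8, -0.2]
tcp_pos: [0.5078, 0.2486, 0.1924]
wrist_force: [0.7, -7.3, 0.5]
tcp_pos: [0.5075, 0.2495, 0.1924]
wrist_force: [2.8, -13.8, 1.1]
```

```bash
python3 -m jog '[[0.2,0,-0.006,0,0],[0.2,0,-0.006,0,0],[0.2,0,-0.003,0,0],[0.2,0,0,0,0]]'| grep -E 'tcp|wrist'
python3 -m jog '[[0.2,0,-0.003,0,0],[0.2,0,0,0,0]]'| grep -E 'tcp|wrist'
python3 -m jog '[[0.2,0,-0.003,0,0],[0.2,0,0,0,0]]'| grep -E 'tcp|wrist'
python3 -m jog '[[0.2,0,-0.003,0,0],[0.2,0,0,0,0]]'| grep -E 'tcp|wrist'
python3 -m jog '[[0.2,0,-0.003,0,0],[0.2,0,0,0,0]]'| grep -E 'tcp|wrist'
```

```text
tcp_pos: [0.512, 0.2384, 0.1923]
wrist_force: [-0.2, 0.0, 0.8]
tcp_pos: [0.5128, 0.236, 0.1923]
wrist_force: [0.1, -0.0, -0.3]
tcp_pos: [0.5137, 0.2332, 0.1924]
wrist_force: [-0.6, 1.9, 1.7]
tcp_pos: [0.515, 0.2301, 0.1923]
wrist_force: [-0.5, 1.0, -0.2]
tcp_pos: [0.5154, 0.2288, 0.1923]
wrist_force: [-3.7, 7.0, 2.7]
```

```bash
python3 -m jog '[[0.2,0,0.006,0,0],[0.2,0,0.006,0,0],[-0.2,0,0,0,0],[-0.2,0,0,0,0]]' >/dev/null
python3 -m jog '[[-0.2,0,0,-0.03,0],[-0.2,0,0,-0.035,0],[-0.2,0,-0.033,0,0],[-0.2,0,-0.033,0,0],[-0.2,0,0,0,0]]'|grep tcp
python3 -m jog '[[-0.2,0,0,0.03,0],[-0.2,0,0,0.02,0],[-0.2,0,0,0.015,0],[0.2,0,0,0,0],[0.2,0,0,0,0]]' | grep -E 'tcp|wrist|gap'
python3 -m jog '[[0.2,0,0.003,0,0],[0.2,0,0.003,0,0],[0.2,0,0,0,0]]' | grep -E 'tcp|wrist|gap'
python3 -m jog '[[0.2,0,0.003,0,0],[0.2,0,0,0,0]]'| grep -E 'tcp|wrist'
python3 -m jog '[[0.2,0,0.003,0,0],[0.2,0,0,0,0]]'| grep -E 'tcp|wrist'
python3 -m jog '[[0.2,0,0.003,0,0],[0.2,0,0,0,0]]'| grep -E 'tcp|wrist'
python3 -m jog '[[0.2,0,0.003,0,0],[0.2,0,0,0,0]]'| grep -E 'tcp|wrist'
```

```text
tcp_pos: [0.5377, 0.173, 0.258]
tcp_pos: [0.5347, 0.1768, 0.1916]
wrist_force: [-0.4, -0.4, 0.5]
finger_gap: 0.0344
tcp_pos: [0.5337, 0.1833, 0.1936]
wrist_force: [-0.2, -0.2, 0.3]
finger_gap: 0.0344
tcp_pos: [0.5323, 0.186, 0.1931]
wrist_force: [-0.4, -0.2, -0.4]
tcp_pos: [0.5309, 0.1886, 0.1926]
wrist_force: [-0.3, -0.6, 0.4]
tcp_pos: [0.5299, 0.1912, 0.1924]
wrist_force: [-0.1, -1.1, 0.2]
tcp_pos: [0.5288, 0.1937, 0.1925]
wrist_force: [-0.5, -2.6, 2.2]
```

The middle handle gives: it moves about 15 mm with only 1–2 N. I'll push it to its stop, then rock it right.

```bash
python3 -m jog '[[0.2,0,0.002,0,0],[0.2,0,0,0,0]]'| grep -E 'tcp|wrist'
python3 -m jog '[[0.2,0,-0.01,0,0],[0.2,0,-0.01,0,0],[0.2,0,-0.006,0,0],[0.2,0,0,0,0]]'| grep -E 'tcp|wrist'
python3 -m jog '[[0.2,0,-0.003,0,0],[0.2,0,0,0,0]]'| grep -E 'tcp|wrist'
python3 -m jog '[[0.2,0,-0.003,0,0],[0.2,0,0,0,0]]'| grep -E 'tcp|wrist'
python3 -m jog '[[0.2,0,-0.003,0,0],[0.2,0,0,0,0]]'| grep -E 'tcp|wrist'
```

```text
tcp_pos: [0.5283, 0.1949, 0.1925]
wrist_force: [-0.4, -5.8, 3.1]
tcp_pos: [0.5379, 0.1702, 0.192]
wrist_force: [-0.3, 1.1, -0.2]
tcp_pos: [0.5386, 0.1683, 0.1921]
wrist_force: [-0.7, -0.3, 0.3]
tcp_pos: [0.5395, 0.1657, 0.1922]
wrist_force: [-0.9, 1.8, 0.1]
tcp_pos: [0.5404, 0.163, 0.1923]
wrist_force: [-1.5, 0.7, 1.0]
```

```bash
python3 -m jog '[[0.2,0,-0.003,0,0],[0.2,0,0,0,0]]'| grep -E 'tcp|wrist'
python3 -m jog '[[0.2,0,-0.002,0,0],[0.2,0,0,0,0]]'| grep -E 'tcp|wrist'
python3 -m jog '[[0.2,0,-0.002,0,0],[0.2,0,0,0,0],[0.2,0,0,0,0]]'| grep -E 'tcp|wrist'
```

```text
tcp_pos: [0.5407, 0.1618, 0.1922]
wrist_force: [-3.5, 7.5, 2.4]
tcp_pos: [0.5408, 0.1613, 0.1922]
wrist_force: [-5.4, 12.1, 2.8]
tcp_pos: [0.541, 0.1608, 0.1922]
wrist_force: [-6.9, 15.0, 2.6]
```

Its full range is about 29 mm, against 14.5 mm for the left knife, so the middle knife is the loose one. I'll centre it, raise the grip so the fingertips will clear the board, clamp, and draw it out.

```bash
python3 -m jog '[[0.2,0,0.008,0,0],[0.2,0,0.008,0,0],[0.2,0,0.008,0,0],[0.2,0,0,-0.011,0],[0.2,0,0,0,0]]'| grep -E 'tcp|wrist'
python3 -m jog '[[1,0,0,0,0],[1,0,0,0,0],[1,0,0,0,0],[1,0,0,0,0]]' 60
python3 - <<'E'
from h import *
t=cam("top")
cv2.imwrite("pics/e.png",cv2.resize(t["img"][150:300,160:340],(720,600))[:,:,::-1])
E
```

```text
tcp_pos: [0.5354, 0.1794, 0.2048]
wrist_force: [-0.7, 0.2, 0.5]
clock: 21.58
tcp_pos: [0.5354, 0.1789, 0.2043]
orientation: [0.001, -0.181, 0.983, 0.0]
wrist_force: [-1.4, 0.7, 6.8]
finger_gap: 0.0267
grip_force: 58.4
```

View pics/e.png

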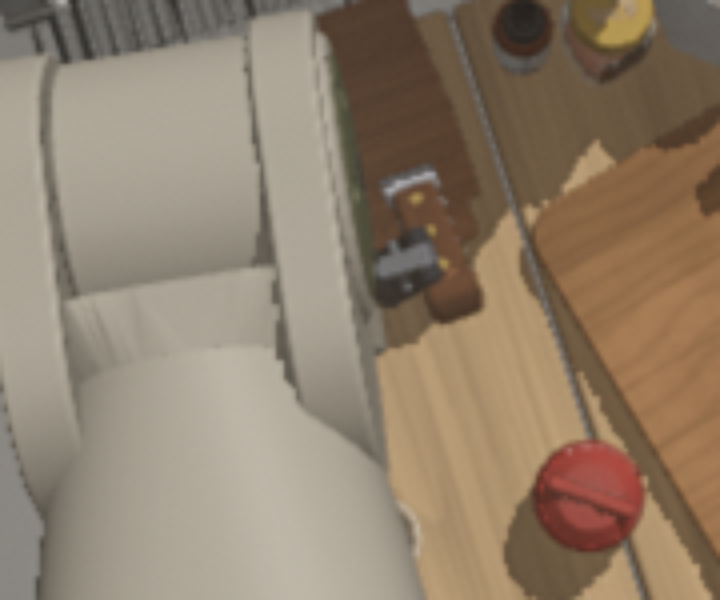

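The gripper is on the middle handle, with the right knife still home. Drawing along the slot.

```bash
python3 -m jog '[[1,0.0037,0,-0.0033,0],[1,0.0037,0,-0.0033,0],[1,0.0037,0,-0.0033,0],[1,0.0037,0,-0.0033,0],[1,0,0,0,0]]'
python3 -m jog '[[1,0.0074,0,-0.0067,0],[1,0.0074,0,-0.0067,0],[1,0.0074,0,-0.0067,0],[1,0,0,0,0]]'
```

```text
clock: 22.05
tcp_pos: [0.5204, 0.1732, 0.2171]
orientation: [0.0, -0.181, 0.983, -0.0]
wrist_force: [1.3, -0.1, 1.9]
finger_gap: 0.0263
grip_force: 59.4
clock: 22.38
tcp_pos: [0.4985, 0.1652, 0.2381]
orientation: [-0.0, -0.181, 0.983, -0.0]
wrist_force: [-0.3, -0.3, -1.0]
finger_gap: 0.0264
grip_force: 59.5
```

```bash
python3 -m jog '[[1,0.0074,0,-0.0067,0],[1,0.0074,0,-0.0067,0],[1,0.0074,0,-0.0067,0],[1,0.0074,0,-0.0067,0],[1,0.0074,0,-0.0067,0]]' | tail -5
python3 -m jog '[[1,0.0074,0,-0.0067,0],[1,0.0074,0,-0.0067,0],[1,0.0074,0,-0.0067,0],[1,0.0074,0,-0.0067,0],[1,0.0074,0,-0.0067,0]]'|tail -5
python3 -m jog '[[1,0.0074,0,-0.0067,0],[1,0,0,-0.015,0],[1,0,0,-0.015,0],[1,0,0,0,0]]'
python3 - <<'E'
from h import *
t=cam("top");s=cam("side")
cv2.imwrite("pics/f.png",np.hstack([cv2.resize(t["img"][150:330,160:340],(400,400)),cv2.resize(s["img"][80:260,180:360],(400,400))])[:,:,::-1])
E
```

```text
tcp_pos: [0.4644, 0.1522, 0.2708]
orientation: [-0.0, -0.181, 0.983, 0.0]
wrist_force: [-0.1, -0.0, -0.7]
finger_gap: 0.0264
grip_force: 59.5
tcp_pos: [0.4301, 0.1391, 0.3043]
orientation: [0.0, -0.181, 0.983, 0.0]
wrist_force: [-0.1, 0.7, -1.9]
finger_gap: 0.0267
grip_force: 59.5
clock: 23.55
tcp_pos: [0.4246, 0.1367, 0.3433]
orientation: [0.002, -0.181, 0.983, -0.0]
wrist_force: [0.4, 0.1, -0.3]
finger_gap: 0.0264
grip_force: 59.6
```

View pics/f.png

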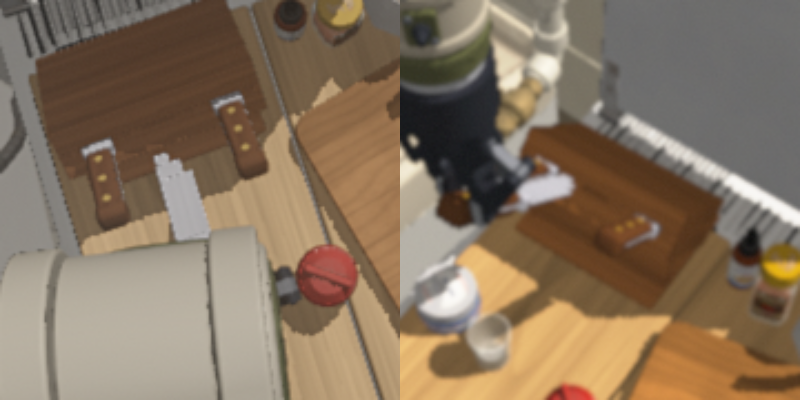

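The knife is out, with the blade pointing toward the block and both sound knives still home. Now I'll carry it over the board and align it.

```bash
python3 -m jog '[[1,0.0014,-0.0335,0,0],[1,0.0014,-0.0335,0,0],[1,0.0014,-0.0335,0,0],[1,0.0014,-0.0335,0,0],[1,0.0014,-0.0335,0,0]]' >/dev/null
python3 -m jog '[[1,0.0014,-0.0335,0,0],[1,0.0014,-0.0335,0,0],[1,0,0,0,-5.2],[1,0,0,0,-5.1],[1,0,0,0,0]]'
python3 -m jog '[[1,0,0,0.03,0],[1,0,0,0.03,0],[1,0,0,0.03,0],[1,0,0,0.03,0],[1,0,0,0,0]]'
python3 - <<'E'
from h import *
from scipy.spatial.transform import Rotation as R
st=env.get_state();q=st["orientation"];M=R.from_quat([q[1],q[2],q[3],q[0]]).as_matrix();print(st["tcp_pos"],M[:,0])
t=cam("top");s=cam("side")
cv2.imwrite("pics/g.png",np.hstack([cv2.resize(t["img"][150:330,270:450],(400,400)),cv2.resize(s["img"][190:370,220:400],(400,400))])[:,:,::-1])
E
```

```text
clock: 24.48
tcp_pos: [0.4979, -0.0867, 0.3386]
orientation: [-0.001, -0.269, 0.963, 0.001]
wrist_force: [0.2, 0.1, -1.2]
finger_gap: 0.0268
grip_force: 59.7
clock: 24.9
tcp_pos: [0.4939, -0.084, 0.2137]
orientation: [-0.005, -0.268, 0.963, 0.003]
wrist_force: [-1.9, 0.1, -2.2]
finger_gap: 0.0265
grip_force: 59.7
[ 0.4939108  -0.08404747  0.21366775] [-0.85641056 -0.51623822  0.00768457]
```

View pics/g.png

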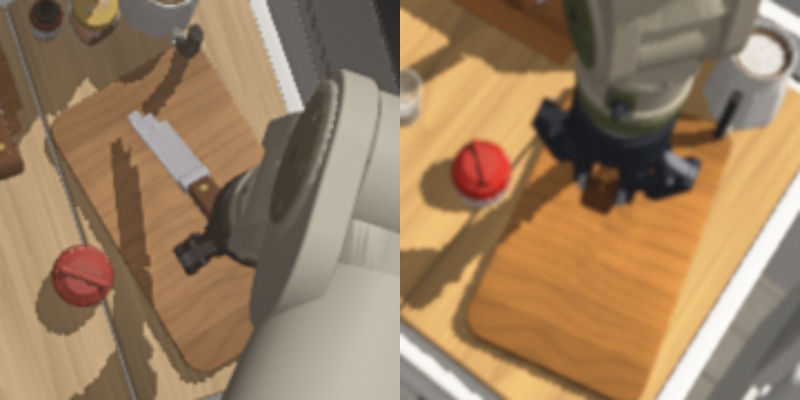

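The knife points along the board with its tip inside the far edge. I'll lower until the tip touches, then lay it down by moving down and back.

```bash
python3 -m jog '[[1,0,0,0.01,0],[1,0,0,0.01,0],[1,0,0,0.005,0],[1,0,0,0,0]]' 30 | grep -E 'tcp|wrist'
python3 -m jog '[[1,0,0,0.005,0],[1,0,0,0.004,0],[1,0,0,0,0]]' 30| grep -E 'tcp|wrist|grip'
python3 -m jog '[[1,0.004,0,0.005,0],[1,0.005,0,0.005,0],[1,0,0,0,0]]' 25| grep -E 'tcp|wrist|grip'
python3 -m jog '[[1,0.005,0,0.005,0],[1,0.005,0,0.005,0],[1,0,0,0,0]]' 25| grep -E 'tcp|wrist|grip'
```

```text
tcp_pos: [0.498, -0.0858, 0.1946]
wrist_force: [-0.1, 0.7, -1.8]
tcp_pos: [0.4981, -0.0858, 0.1856]
wrist_force: [0.8, -0.1, -1.6]
grip_force: 59.8
tcp_pos: [0.4897, -0.0907, 0.1755]
wrist_force: [0.5, 0.4, 0.5]
grip_force: 59.7
tcp_pos: [0.4812, -0.096, 0.1656]
wrist_force: [-0.6, 0.2, 1.6]
grip_force: 59.6
```

```bash
python3 -m jog '[[1,0.005,0,0.006,0],[1,0.005,0,0.006,0],[1,0.004,0,0.006,0],[1,0.004,0,0.006,0],[1,0,0,0,0]]' 25| grep -E 'tcp|wrist|grip'
python3 -m jog '[[1,0.003,0,0.006,0],[1,0.003,0,0.006,0],[1,0.003,0,0.006,0],[1,0.003,0,0.006,0],[1,0,0,0,0]]' 25| grep -E 'tcp|wrist|grip'
python3 - <<'E'
from h import *
t=cam("top");s=cam("side")
cv2.imwrite("pics/k.png",np.hstack([cv2.resize(t["img"][150:330,270:450],(400,400)),cv2.resize(s["img"][190:370,220:400],(400,400))])[:,:,::-1])
E
```

```text
tcp_pos: [0.4651, -0.105, 0.1407]
wrist_force: [0.1, -0.3, 1.4]
grip_force: 60.8
tcp_pos: [0.4553, -0.111, 0.1168]
wrist_force: [0.3, 0.2, 2.3]
grip_force: 61.2
```

View pics/k.png

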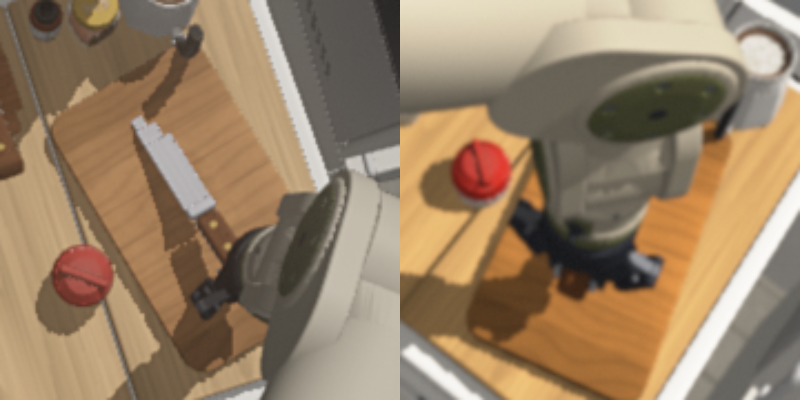

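The tip rests on the board and the knife is pivoting flat in the fingers; the board has not moved. Continuing.

```bash
python3 -m jog '[[1,0.002,0,0.006,0],[1,0.002,0,0.006,0],[1,0.002,0,0.006,0],[1,0.002,0,0.006,0],[1,0,0,0,0]]' | grep -E 'tcp|wrist|grip'
python3 -m jog '[[1,0.001,0,0.005,0],[1,0.001,0,0.005,0],[1,0.001,0,0.004,0],[1,0,0,0,0]]' | grep -E 'tcp|wrist|grip'
python3 -m jog '[[1,0,0,0.003,0],[1,0,0,0.003,0],[1,0,0,0,0]]' | grep -E 'tcp|wrist|grip'
```

```text
tcp_pos: [0.4489, -0.115, 0.0929]
wrist_force: [0.9, -0.0, 1.0]
grip_force: 61.6
tcp_pos: [0.4467, -0.1167, 0.0794]
wrist_force: [0.6, 1.5, 0.8]
grip_force: 61.8
tcp_pos: [0.4467, -0.1172, 0.0739]
wrist_force: [-1.0, -0.7, 1.8]
grip_force: 61.8
```

```bash
python3 -m jog '[[1,0,0,0.002,0],[1,0,0,0,0],[1,0,0,0,0]]' | grep -E 'tcp|wrist|grip'
python3 -m jog '[[1,0,0,0.002,0],[1,0,0,0,0],[1,0,0,0,0]]' | grep -E 'tcp|wrist|grip'
python3 -m jog '[[1,0,0,0.002,0],[1,0,0,0,0],[1,0,0,0,0]]' | grep -E 'tcp|wrist|grip'
```

```text
tcp_pos: [0.4467, -0.1174, 0.0728]
wrist_force: [-4.1, -2.7, 7.6]
grip_force: 62.5
tcp_pos: [0.4465, -0.1177, 0.0708]
wrist_force: [-5.2, -2.7, 9.0]
grip_force: 62.6
tcp_pos: [0.4464, -0.1178, 0.0688]
wrist_force: [-5.3, -3.8, 7.1]
grip_force: 62.6
```

```bash
python3 -m jog '[[1,0,0,0.001,0],[0.5,0,0,0,0],[0.2,0,0,0,0],[-0.2,0,0,0,0],[-0.2,0,0,0,0]]'
python3 -m jog '[[-0.2,0,0,-0.01,0],[-0.2,0,0,-0.02,0],[-0.2,0,0,-0.04,0],[-0.2,0,0,-0.04,0],[-0.2,0,0,-0.04,0]]'>/dev/null
python3 -m jog '[[-0.2,0.02,-0.035,-0.02,0],[-0.2,0.02,-0.035,-0.02,0],[-0.2,0.02,-0.035,-0.02,0],[-0.2,0.02,-0.035,0,0],[-0.2,0,0,0,0]]'
python3 - <<'E'
from h import *
t=cam("top");s=cam("side")
cv2.imwrite("pics/m.png",np.hstack([cv2.resize(t["img"][130:330,170:450],(420,300)),cv2.resize(s["img"][100:360,180:440],(300,300))])[:,:,::-1])
E
```

```text
clock: 29.18
tcp_pos: [0.4469, -0.1168, 0.067]
orientation: [-0.0, -0.269, 0.963, 0.0]
wrist_force: [-0.9, -0.3, -0.1]
finger_gap: 0.0511
grip_force: 0.0
clock: 30.02
tcp_pos: [0.4518, -0.2758, 0.2732]
orientation: [0.001, -0.266, 0.964, -0.002]
wrist_force: [1.1, 0.9, -0.1]
finger_gap: 0.0513
grip_force: 0.0
```

View pics/m.png

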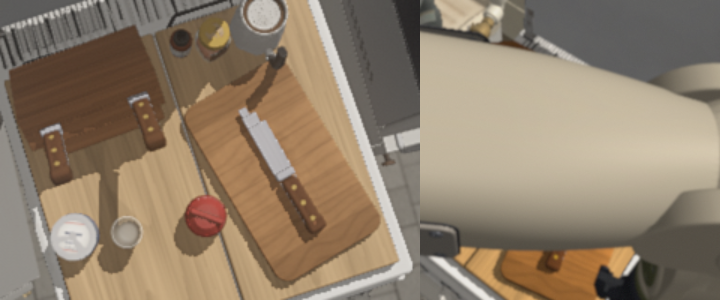

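The knife lies flat and lengthwise on the board, tip at about (245,115) and butt at about (318,230) in the picture. The sound knives are still home and the bystanders have not moved.

```bash
python3 -c "
from workcell import env
print(env.hand_in())"
```

```text
the job is handed in; nothing more can be done
None
```

The middle knife had the loose handle; I rocked it left then right, drew it out and laid it flat and lengthwise on the board, handle toward the robot, and handed the job in at about 30 s; the hand-in gave no verdict.

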